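Feed a pine strip through the mitre box to the length stop

TASK

Get the pine strip ready to be sawn to length: push it lengthwise with the fingertips into the mitre box, between the two dark wooden fences, and on through until its leading end sits flush against the length stop. Only push it: it has to stay flat on the white base board all the way and may not be picked up. Leave the saw, the tape measure and the glue bottle where they are, and finish with the hand clear.

Things in the scene. Friction and masses are not known exactly. Their poses are not given: they have to be found in the camera images.
- mitre_box: Shop-made mitre box screwed to the bench: white base board 620 x 150 x 18 mm carrying two dark hardwood fences side by side, each 160 mm long, 20 mm thick, 40 mm high (tops 58 mm above the bench). Origin: on the bench under the board's centre. x = feed direction along the board, from the open infeed end through the gap to the stop; y across; z up. Fences from x = +35 (entry) to +195 mm. Fixed.
- mouth (a point): Centre of the entry to the gap between the fences, on the upper face of the base board (18 mm above the bench). Axes as mitre_box. The gap is straight and 49 mm wide: inner faces 24.5 mm to either side; at the entry the inner corners are bevelled by 5 mm. Thin saw kerfs cross the fences.
- stop: Length stop: dark wooden block 36 mm along the feed direction, 56 mm wide, 36 mm high, with a thin metal face and a black star knob on top (56 mm high in all), clamped immovably on the centre line of the base board, its face 25 to 65 mm beyond the exit of the fences. Origin: centre of its underside, on the base board. Axes as mitre_box.
- stop_face (a point): Point on the middle of the stop's face that looks at the fences, 10.5 mm above the base board. Axes as mitre_box.
- strip: Loose straight strip of light pine, 260 x 45 x 21 mm, about 0.14 kg, lying flat on the infeed part of the base board just before the fences, a little crooked and off centre. Origin: centre of its underside. x = along its length, towards its leading end (roughly the feed direction), y = across it, z up.
- strip_lead (a point): Centre of the strip's leading end face (nearest the fences), half way up, 130 mm from the strip's centre.
- strip_tail (a point): Centre of the strip's trailing end face (away from the fences), half way up, 130 mm from the strip's centre. When the strip is home this end is still 35 to 75 mm outside the entry to the gap.
- saw: Tenon saw lying flat on the bench beyond the mitre box: steel blade 250 x 75 mm with a brass back, dark wooden handle, 22 mm thick, 0.45 kg. Origin: on the bench, at the handle end of the blade; x along the blade to its toe. Leave alone.
- tape: Grey tape measure standing on the bench beside the mitre box's infeed end, beyond it as seen from the robot, 68 x 36 x 58 mm. Origin: centre of its underside. Leave alone.
- glue: White glue bottle with a pointed cap and a tan band, 58 mm across, 152 mm tall, standing on the bench off the stop end of the mitre box. Origin: centre of its underside. Leave alone.

How it is judged:
On the way:
1. the strip's leading end has entered the gap between the fences, lying flat (x of strip_lead in the frame of mouth above 0.015 m and x of strip_lead in the frame of stop_face below -0.06 m and y of strip_lead in the frame of mouth between -0.005 and 0.005 m and z of strip in the frame of mitre_box below 0.021 m), for 0.05 s.
At the end, for the whole second after the job is handed in: The strip lies flat and still on the base board between the fences, lined up with them (within 0.04 rad), its leading end within 3 mm of the stop's face and within 5 mm of its middle (x of strip_lead in the frame of stop_face above -0.003 m and y of strip_lead in the frame of stop_face between -0.005 and 0.005 m and angle between the x axis of strip and the x axis of mitre_box, either way round below 0.04 rad and z of strip in the frame of mitre_box below 0.02 m and angle between strip's own z axis and vertical below 0.03 rad and linear speed of strip below 0.01 m/s); the robot touches nothing.
It fails at once if the strip is lifted more than 6 mm off the base board, pushed off the board, or tipped by more than 0.1 rad (z of strip in the frame of mitre_box above 0.024 m or z of strip in the frame of mitre_box below 0.01 m or angle between strip's own z axis and vertical above 0.1 rad).
It fails at once if the saw, tape measure or glue bottle is moved by more than 15 mm (distance of any of saw, tape, glue from where it was at the start of the episode above 0.015 m or angle between any of glue, tape's own z axis and vertical above 0.3 rad).
It also fails if it takes over 64 s, if anything falls off the work surface, if the arm or the gripper's body presses on something with over 40 N, if the wrist force passes 120 N, or if a joint passes its speed limit or range.

ROBOT

A 7-joint arm with a two-finger parallel gripper is mounted at the origin on the work surface. World frame = base frame: x ahead of the robot, y to its left, z up, the work surface at z = 0. Lengths are in m, angles in rad, forces in N, time in s.
With the tool pointing down it reaches from about 0.4 to 0.85 m from the base axis. Payload 4.5 kg.
Tool frame: the origin (TCP) lies midway between the tips of the shut fingers; the grasp point (between the pads) lies 19 mm behind it (bot.hold_point_z is the distance from the TCP to the grasp point, in m); z points along the fingers, y is the direction in which the jaws open and shut (so a half turn about z gives the same grasp; the last joint's range is limited). The gripper opens to 85 mm and grips with 20 to 120 N. Pads are 22 mm wide; open, the fingers measure 114 mm over their backs; the gripper's body (76 mm by 85 mm) begins 54 mm behind the grasp point. The pads swing forward as they close: fully open they stand 13 mm farther back than shut.
Start: joints at [-1.268, 0.689, -0.195, 1.565, 0.157, 0.902, -0.215], TCP at [0.166, 0.603, 0.231] pointing down, gripper open.
Joint ranges: [-3.01, 3.01], [-0.46, 2.08], [-1.47, 1.51], [0.13, 2.56], [-1, 4.14], [0.04, 2.09], [-2.66, 2.66]. Speed limits (rad/s): [2.57, 2.57, 3.14, 3.14, 3.14, 3.14, 3.14].

INTERFACE

Orientations are given as a unit quaternion [x, y, z, w].
In Python, from rig import bot gives the robot as it stands.
- The arm moves only by the shell command python3 -m creep 'ROWS' [OPENING] [FORCE]. ROWS is JSON, a list that holds one entry, the list of rows, each a list of 4 numbers: the shift along the tool's x, y, z in mm, then the turn about the tool's z in rad. A call has 1 to 12 rows; each row is the pose to reach, as a shift and turn from the pose commanded when the call began, along the tool's axes at that moment; what a row does not reach only later rows make up. A row lasts 1/10 s, in which the tool goes at most 50 mm and 8.59 degrees, less where a joint would pass 70% of its speed; a pose out of reach is approached as far as the arm can. A call with a gripper value outside its range is refused whole. OPENING is the opening, from 0 (shut) to 1 (fully open), set as the call begins (- or left out, the last holds). The fingers move at their own pace and stop on an object; FORCE is the grip in N (left out, the last holds). Time passes only in rows, so rows that repeat a pose let the fingers close. It gives the time, the measured TCP pose, the force and the opening at its end, in the units of the state.
- bot.observe(): the state, without advancing time (a new reading comes with each control period).
- bot.snapshot(name): name is "scene" or "top"; returns a dict with "frame" (384x512x3 uint8, red, green, blue), "fx", "fy", "cx", "cy" (pixels), "distortion" ([k1, k2, p1, p2, k3] as OpenCV has them; the pictures are not rectified), "position" and "rotation" of the camera in the world. Camera axes: x right, y down, z forward; pixel columns grow to the right and rows downward; lengths in m; the calibration is good to about 2 mm. A picture is of the moment at which its call begins. There is no depth.
- bot.finish_job(): hands the job in, once; it reports no verdict.
The state is a dict: "t": time; "qpos": joint angles; "qd": joint speeds; "joint_torque": joint torques, N m; "eef_pos": TCP position; "tcp_rot": TCP orientation; "force": force on the tool from outside, world axes, zero at the start; "torque": the same for the moment, N m; "width": finger opening in m.
Only numpy, scipy, OpenCV 4.12 (cv2) and the standard library are available. Lean on these libraries where they do the work, as an engineer would, in place of code of your own. Each camera call takes 0.05 s, during which the arm holds its last target.

## Working session

There is one attempt and no reset: what is moved stays moved. The work goes in short steps, Python scripts to look and compute and a shell command to move; the robot and the scene stay as the last step left them, time stands still between calls to the robot, and variables do not carry over. Pictures are saved under pics/ and viewed, and the job is handed in when it is done.

```bash
mkdir -p pics; ls
cat > h.py <<'E'
import numpy as np, cv2
from rig import bot
def snap(n,f):
    s=bot.snapshot(n); cv2.imwrite(f'pics/{f}.png',cv2.cvtColor(s['frame'],cv2.COLOR_RGB2BGR))
    np.savez(f'pics/{f}.npz',**{k:np.array(v) for k,v in s.items()}); return s
def load(f): return dict(np.load(f'pics/{f}.npz'))
def K(s): return np.array([[s['fx'],0,s['cx']],[0,s['fy'],s['cy']],[0,0,1]],float)
def pix2w(s,uv,z):
    uv=np.array(uv,float).reshape(-1,1,2)
    n=cv2.undistortPoints(uv,K(s),np.array(s['distortion'],float)).reshape(-1,2)
    R=np.array(s['rotation']); R=R if R.shape==(3,3) else None
    d=np.c_[n,np.ones(len(n))]@R.T; p=np.array(s['position'])
    return p+d*((z-p[2])/d[:,2])[:,None]
def w2pix(s,P):
    R=np.array(s['rotation']); p=np.array(s['position'])
    rv=cv2.Rodrigues(R.T)[0]; 
    return cv2.projectPoints(np.array(P,float).reshape(-1,1,3),rv,-R.T@p,K(s),np.array(s['distortion'],float))[0].reshape(-1,2)
E
python3 - <<'E'
from h import *
for n in('scene','top'):
    s=snap(n,n+'0'); print(n,s['position'],s['rotation'],s['fx'],s['distortion'])
o=bot.observe();print(o)
E
```

```text
pics
scene [ 0.88228835 -0.47803558  0.95166777] [ 0.92153934  0.27532104 -0.07627789 -0.26295485] 476.19847262655554 [0.04089563 0.         0.         0.         0.        ]
top [ 0.42482677 -0.03811177  1.24267404] [-0.70270739  0.70778369 -0.04491714  0.05680688] 434.5163290813407 [-0.11112641  0.          0.          0.          0.        ]
{'t': 0.1, 'qpos': array([-1.26820275,  0.68992077, -0.19454131,  1.56623175,  0.1572913 ,
        0.90249031, -0.21510483]), 'qd': array([ 0.00049175, -0.00359641, -0.00103883, -0.00078049, -0.0024455 ,
       -0.00109347, -0.00072973]), 'joint_torque': array([-4.57359070e-03, -5.40594935e+01, -1.27215050e+00, -1.58984059e+01,
        9.27358575e-03,  4.29683336e-03, -4.17942971e-06]), 'eef_pos': array([0.16585561, 0.60199269, 0.23055409]), 'tcp_rot': array([ 1.33952158e-01,  9.90987453e-01, -8.27178823e-04, -6.27785665e-05]), 'force': array([-0.51279348,  0.10945574,  0.18065391]), 'torque': array([-0.01504418, -0.02699078,  0.03099104]), 'width': 0.0855554440768047}
```

Rotation is a quaternion; fix that and view.

```bash
sed -i "s/R=np.array(s\['rotation'\]); R=R if.*/R=rot(s)/; s/R=np.array(s\['rotation'\]); p=/R=rot(s); p=/" h.py
cat >> h.py <<'E'
from scipy.spatial.transform import Rotation as Ro
def rot(s): return Ro.from_quat(np.array(s['rotation'])).as_matrix()
E
cat h.py | grep rot
```

```text
R=rot(s)
    R=rot(s); p=np.array(s['position'])
def rot(s): return Ro.from_quat(np.array(s['rotation'])).as_matrix()
```

View pics/scene0.png

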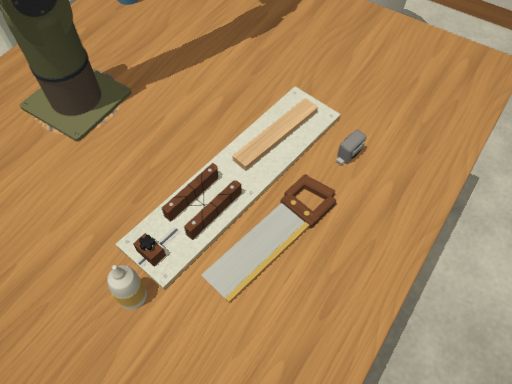

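View pics/top0.png

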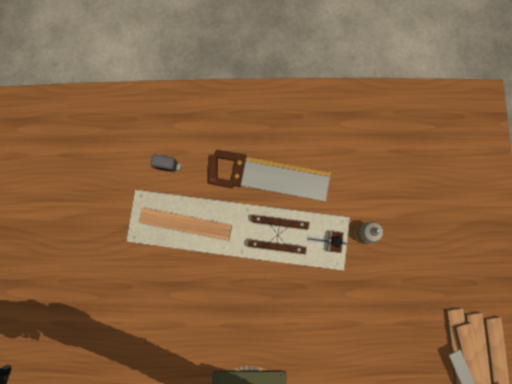

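The top view shows the board with corners near (135,191), (350,216), (346,270) and (128,242). The strip spans (140,215) to (231,232), the fences sit at columns 245–308, and the stop is near (335,241). Next I'll zoom in for accurate points.

Run:
```python
import cv2
a=cv2.imread('pics/top0.png')[180:280,120:360]; cv2.imwrite('pics/t0z.png',cv2.resize(a,None,fx=3.3,fy=3.3,interpolation=cv2.INTER_CUBIC))
a=cv2.imread('pics/scene0.png')[80:290,110:350]; cv2.imwrite('pics/s0z.png',cv2.resize(a,None,fx=2.8,fy=2.8,interpolation=cv2.INTER_CUBIC))
```

```text
(no output)
```

View pics/t0z.png

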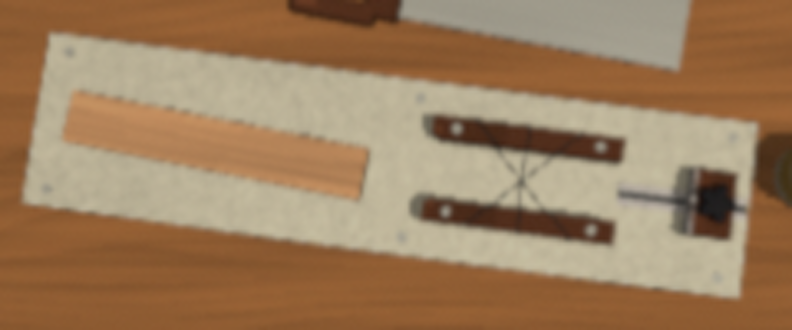

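View pics/s0z.png

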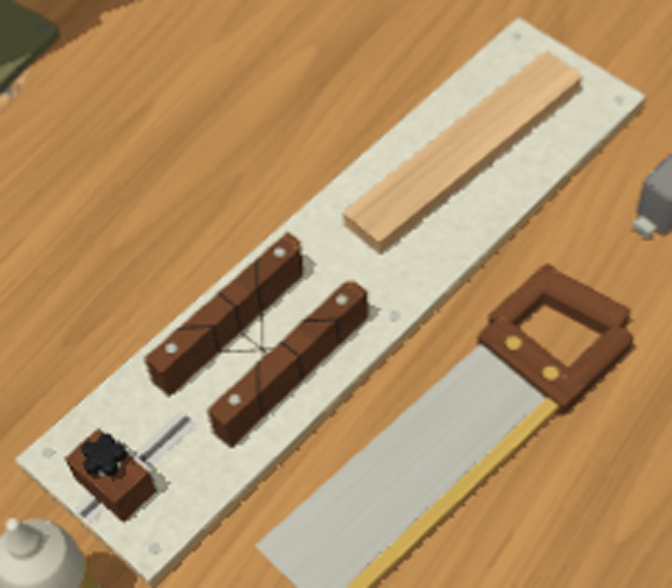

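```bash
cat > fit.py <<'E'
from h import *
from scipy.optimize import least_squares
def z2p(p,f,o): return (np.array(p,float)+.5)/f-.5+np.array(o)
def fitrect(pts,L,W,ctr=(0,0)):
    # pts corners order: local (-,+),(+,+),(+,-),(-,-)
    loc=np.array([[-L/2,W/2],[L/2,W/2],[L/2,-W/2],[-L/2,-W/2]])+ctr
    def T(x): c,s=np.cos(x[2]),np.sin(x[2]); return loc@np.array([[c,s],[-s,c]])+x[:2]
    r=least_squares(lambda x:(T(x)-pts[:,:2]).ravel(),[*pts[:,:2].mean(0),-1.5])
    return r.x,np.abs(r.fun).max()
E
python3 - <<'E'
from fit import *
t=load('top0'); s=load('scene0')
T=lambda p:z2p(p,3.3,(120,180)); S=lambda p:z2p(p,2.8,(110,80))
for nm,z,L,W,pt,ps in [('board',.018,.62,.15,[(50,33),(757,122),(740,298),(23,204)],[(644,97),(153,580),(17,460),(518,17)]),
 ('strip',.039,.26,.045,[(76,92),(368,149),(360,199),(63,139)],[(581,77),(379,239),(344,215),(553,53)])]:
    for k,im,p in(('top',t,T(pt)),('scene',s,S(ps))):
        w=pix2w(im,p,z); d=np.linalg.norm(np.roll(w,-1,0)-w,axis=1)
        print(nm,k,w[:,:2].round(4).tolist(),d.round(4),[np.round(v,4) for v in fitrect(w,L,W)])
f=dict(t=[(434,115),(624,138),(622,162),(432,137),(420,197),(614,222),(611,244),(418,219)])
w=pix2w(t,T(f['t']),.058);print('fence',w[:,:2].round(4).tolist())
E
```

```text
board top [[0.6121, 0.3247], [0.5297, -0.2882], [0.3805, -0.269], [0.4631, 0.344]] [0.6185 0.1504 0.6186 0.1503] [array([ 0.4964,  0.0279, -1.7043]), np.float64(0.0011)]
board scene [[0.612, 0.3265], [0.5307, -0.2839], [0.3818, -0.2654], [0.4638, 0.3491]] [0.6158 0.1501 0.6199 0.1499] [array([ 0.4971,  0.0316, -1.7036]), np.float64(0.0025)]
strip top [[0.5578, 0.2941], [0.5079, 0.044], [0.4661, 0.0507], [0.5176, 0.3043]] [0.255  0.0424 0.2588 0.0414] [array([ 0.5123,  0.1733, -1.7695]), np.float64(0.0026)]
strip scene [[0.5591, 0.2981], [0.5065, 0.0485], [0.4679, 0.0528], [0.5232, 0.3094]] [0.2551 0.0389 0.2625 0.0376] [array([ 0.5142,  0.1772, -1.7808]), np.float64(0.0042)]
fence [[0.5345, -0.0121], [0.5141, -0.1691], [0.4942, -0.167], [0.5162, -0.0103], [0.4668, -0.0002], [0.445, -0.1594], [0.4271, -0.1566], [0.4487, 0.0016]]
```

```bash
cat > plan.py <<'E'
from h import *
C=np.array([.4967,.0298]); YAW=-1.704
def b2w(x,y): c,s=np.cos(YAW),np.sin(YAW); return C+np.array([c*x-s*y,s*x+c*y])
def w2b(p): c,s=np.cos(YAW),np.sin(YAW); d=np.asarray(p)[:2]-C; return np.array([c*d[0]+s*d[1],-s*d[0]+c*d[1]])
def go(x,y,z):
    o=bot.observe(); R=Ro.from_quat(o['tcp_rot']).as_matrix()
    tgt=np.array([*b2w(x,y),z]); 
    X=-np.array([np.cos(YAW),np.sin(YAW),0]); a=R.T@X
    print('shift mm',(R.T@(tgt-o['eef_pos'])*1e3).round(1),'turn',np.arctan2(a[1],a[0]).round(4),'tgt',tgt.round(3))
def where():
    o=bot.observe(); print(o['t'],'box',(w2b(o['eef_pos'])*1e3).round(1),'z',o['eef_pos'][2].round(4),'F',o['force'].round(2),o['width'])
E
python3 -c "
from plan import *
go(-.035,-.072,.15)
t=load('top0'); s=load('scene0')
from fit import z2p
for p in [(697,167),(692,236)]:
  w=pix2w(t,z2p(p,3.3,(120,180)),.05); print('stop face top edge',w2b(w[0]))
"
```

```text
shift mm [-394.8 -438.7   81.3] turn 1.4353 tgt [0.43  0.074 0.15 ]
stop face top edge [0.25863468 0.02784034]
stop face top edge [ 0.26056139 -0.02936697]
```

```bash
python3 -m creep '[[[-33,-37,7,0.12],[-66,-73,14,0.24],[-99,-110,20,0.36],[-132,-146,27,0.48],[-165,-183,34,0.6],[-198,-219,41,0.72],[-231,-256,47,0.84],[-263,-292,54,0.96],[-296,-329,61,1.08],[-329,-366,68,1.2],[-362,-402,75,1.32],[-395,-439,81,1.435]]]' 0 20
python3 -m creep '[[[0,0,0,0],[0,0,0,0]]]'
python3 -c "
from plan import *
where(); go(-.035,-.072,.027)
s=snap('top','t1')"
```

```text
t: 1.3
eef_pos: [0.4308, 0.0728, 0.1498]
tcp_rot: [0.754, 0.657, -0.0, -0.0]
force: [1.6, -0.0, -0.4]
width: -0.0
t: 1.5
eef_pos: [0.4304, 0.0731, 0.15]
tcp_rot: [0.754, 0.657, -0.0, -0.0]
force: [-0.3, 1.0, 1.6]
width: 0.0002
1.5 box [-34.2 -71.5] z 0.15 F [-0.25  0.98  1.56] 0.00016921234713420047
shift mm [  0.9  -0.4 123. ] turn -0.0028 tgt [0.43  0.074 0.027]
```

```bash
python3 -m creep '[[[0,0,40,0],[0,0,75,0],[0,0,100,0],[0,0,115,0],[0,0,122,0],[0,0,122,0]]]'
python3 -c "
from plan import *
where(); s=snap('top','t2'); s=snap('scene','s2')
a=cv2.imread('pics/t2.png')[180:280,120:360]; cv2.imwrite('pics/t2z.png',cv2.resize(a,None,fx=3.3,fy=3.3,interpolation=cv2.INTER_CUBIC))
a=cv2.imread('pics/s2.png')[80:290,110:350]; cv2.imwrite('pics/s2z.png',cv2.resize(a,None,fx=2.8,fy=2.8,interpolation=cv2.INTER_CUBIC))
"
```

```text
t: 2.15
eef_pos: [0.4352, 0.0772, 0.032]
tcp_rot: [0.751, 0.66, -0.003, -0.003]
force: [-0.4, -0.2, -0.1]
width: -0.0003
2.15 box [-38.8 -67.3] z 0.032 F [-0.41 -0.24 -0.05] -0.00027727458427041486
```

View pics/t2z.png

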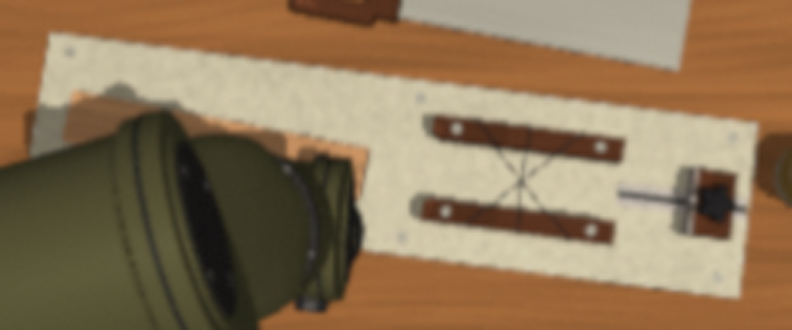

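View pics/s2z.png

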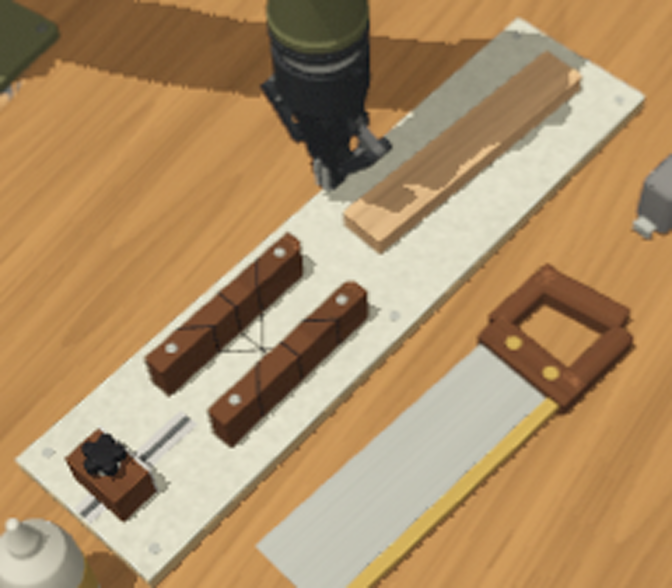

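```bash
python3 -m creep '[[[0,4,0,0],[0,8,0,0],[0,8,0,0],[0,8,0,0]]]'
python3 -c "
from plan import *
where();print(bot.observe()['qpos'].round(2))"
```

```text
t: 2.65
eef_pos: [0.443, 0.0743, 0.0325]
tcp_rot: [0.753, 0.659, -0.004, -0.002]
force: [-0.3, 0.3, -0.2]
width: 0.0001
2.65 box [-36.9 -59.1] z 0.0325 F [-0.3   0.25 -0.17] 0.00011728196189796684
[-0.28  0.87  0.03  2.22 -0.33  0.07 -0.07]
```

```bash
python3 -m creep '[[[0,2,2,0],[0,4,5,0],[0,4,5,0],[0,4,5,0]]]'
python3 -c "
from plan import *
where();print(bot.observe()['qpos'].round(2))"
```

```text
t: 3.05
eef_pos: [0.4465, 0.0736, 0.027]
tcp_rot: [0.753, 0.658, -0.004, -0.002]
force: [0.4, 0.1, -1.3]
width: 0.0002
3.05 box [-36.8 -55.5] z 0.027 F [ 0.42  0.05 -1.26] 0.00020550508201305336
[-0.28  0.88  0.03  2.21 -0.33  0.06 -0.07]
```

```bash
python3 -m creep '[[[0,2,0,0],[0,4,0,0],[0,6,0,0],[0,8,0,0],[0,10,0,0],[0,12,0,0],[0,14,0,0],[0,14,0,0],[0,14,0,0]]]'
python3 -c "
from plan import *
where(); s=snap('scene','s3')
a=cv2.imread('pics/s3.png')[80:290,110:350]; cv2.imwrite('pics/s3z.png',cv2.resize(a,None,fx=2.8,fy=2.8,interpolation=cv2.INTER_CUBIC))
"
```

```text
t: 3.95
eef_pos: [0.4609, 0.0719, 0.0271]
tcp_rot: [0.753, 0.659, -0.003, -0.002]
force: [-0.9, -0.2, 0.4]
width: -0.0003
3.95 box [-37.  -41.1] z 0.0271 F [-0.86 -0.15  0.4 ] -0.00029771715129361514
```

View pics/s3z.png

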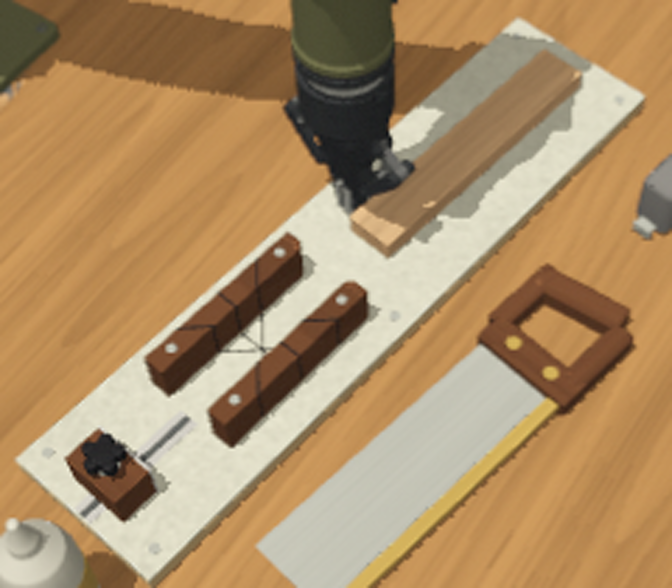

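```bash
cat >> plan.py <<'E'
from fit import z2p
S=lambda p:z2p(p,2.8,(110,80))
T=lambda p:z2p(p,3.3,(120,180))
E
python3 -c "
from plan import *
s=load('s3')
# scene's own box frame from scene fit
import plan; plan.C=np.array([.4971,.0316]); plan.YAW=-1.7036
for z,p in [(.039,(379,239)),(.039,(344,215)),(.039,(389,244)),(.039,(352,219)),(.039,(581,77)),(.039,(583,78)),(.058,(365,287)),(.058,(301,238)),(.058,(347,282)),(.058,(289,233))]: print(p,(w2b(pix2w(s,S([p]),z)[0])*1e3).round(1))
"
```

```text
(379, 239) [-18.    7.1]
(344, 215) [-17.1 -31.7]
(389, 244) [-19.7  16.8]
(352, 219) [-18.5 -23.8]
(581, 77) [-272.4   26.2]
(583, 78) [-272.6   28.3]
(365, 287) [34.3 39.1]
(301, 238) [ 33.  -32.6]
(347, 282) [40.2 25. ]
(289, 233) [ 35.8 -43.5]
```

```bash
python3 -m creep '[[[0,1.5,0,0],[0,3,0,0],[0,3.5,0,0],[0,3.5,0,0],[0,0,0,0],[0,-8,-5,0],[0,-10,-45,0],[40,-10,-90,0],[90,-10,-120,0],[140,-10,-120,0],[190,-5,-120,0],[240,0,-120,0]]]'
python3 -m creep '[[[30,20,0,0],[60,40,0,0],[60,40,0,0]]]'
python3 -c "
from plan import *
where(); s=snap('top','t4'); s=snap('scene','s4')
a=cv2.imread('pics/t4.png')[180:280,120:360]; cv2.imwrite('pics/t4z.png',cv2.resize(a,None,fx=3.3,fy=3.3,interpolation=cv2.INTER_CUBIC))
a=cv2.imread('pics/s4.png')[80:290,110:350]; cv2.imwrite('pics/s4z.png',cv2.resize(a,None,fx=2.8,fy=2.8,interpolation=cv2.INTER_CUBIC))
"
```

```text
t: 5.2
eef_pos: [0.4889, 0.2964, 0.1474]
tcp_rot: [0.752, 0.659, -0.003, -0.003]
force: [0.7, 0.5, 0.6]
width: 0.0004
t: 5.5
eef_pos: [0.5387, 0.3535, 0.1458]
tcp_rot: [0.751, 0.66, -0.001, -0.003]
force: [0.0, 1.3, -0.2]
width: 0.0001
5.5 box [-326.4   -1.3] z 0.1458 F [ 0.01  1.28 -0.2 ] 9.38000188471207e-05
```

View pics/t4z.png

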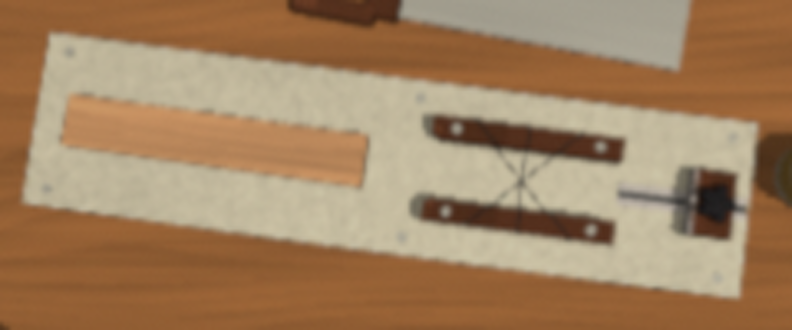

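View pics/s4z.png

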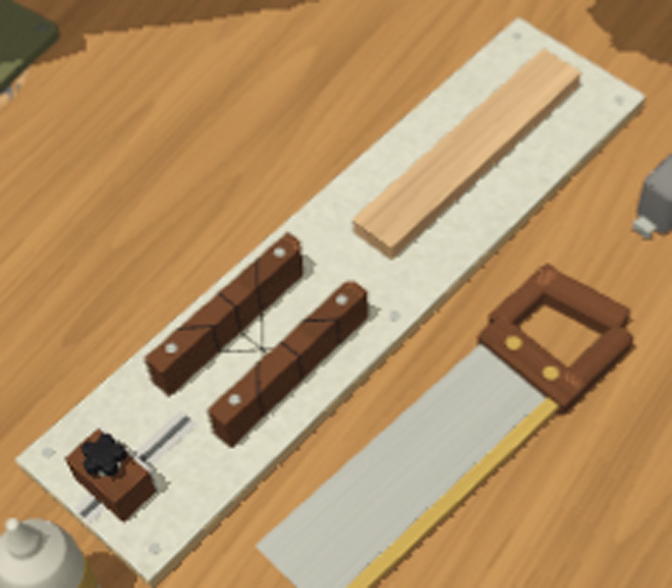

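The strip now looks nearly parallel to the fences, spanning zoomed (66,95) to (366,187). I'll check this with sub-pixel edge fits.

```bash
cat > edge.py <<'E'
from plan import *
from scipy.ndimage import map_coordinates, gaussian_filter1d
def edge(im,x0,x1,y,z,rng=.006,ch=None,n=60):
    """subpixel lateral edge: sample profiles along box-y at several box-x, height z; return line fit (y at x0,x1)"""
    f=im['frame'].astype(float); f=f.mean(2) if ch is None else f[...,ch]
    out=[]
    for x in np.linspace(x0,x1,n):
        ys=np.linspace(y-rng,y+rng,61); P=np.array([[*b2w(x,v),z] for v in ys])
        uv=w2pix(im,P); pr=map_coordinates(f,[uv[:,1],uv[:,0]],order=1)
        g=np.abs(np.gradient(gaussian_filter1d(pr,4))); g=np.where(g>.5*g.max(),g,0)
        out.append([x,(g*ys).sum()/g.sum()])
    o=np.array(out); c=np.polyfit(o[:,0],o[:,1],1)
    for _ in range(3):
        r=o[:,1]-np.polyval(c,o[:,0]); k=np.abs(r)<2*np.median(np.abs(r))+1e-5; c=np.polyfit(o[k,0],o[k,1],1)
    return c, np.polyval(c,[x0,x1])*1e3, r.std()*1e3
def rep(f,sx0,sx1,syL=.0225,syR=-.0225):
    im=load(f)
    for nm,x0,x1,y,z,ch in [('board+',-.29,.29,.075,.018,2),('board-',-.29,.29,-.075,.018,2),
        ('fence+out',.05,.19,.0445,.058,0),('fence+in',.05,.19,.0245,.058,0),('fence-in',.05,.19,-.0245,.058,0),('fence-out',.05,.19,-.0445,.058,0),
        ('strip+',sx0,sx1,syL,.039,2),('strip-top',sx0,sx1,syR,.039,2),('strip-bot',sx0,sx1,syR,.018,2)]:
        c,v,r=edge(im,x0,x1,y,z,ch=ch); print(f'{nm:10s} ends {v.round(2)} slope {c[0]:.4f} res {r:.2f}')
E
python3 -c "
from edge import *
import plan
plan.C=np.array([.4964,.0279]);plan.YAW=-1.7043; rep('t4',-.26,-.03); print()
plan.C=np.array([.4971,.0316]);plan.YAW=-1.7036; rep('s4',-.26,-.03)"
```

```text
board+     ends [76.31 74.9 ] slope -0.0024 res 0.30
board-     ends [-74.23 -76.05] slope -0.0031 res 0.37
fence+out  ends [44.57 43.66] slope -0.0065 res 0.37
fence+in   ends [22.2  21.87] slope -0.0023 res 0.25
fence-in   ends [-23.66 -22.5 ] slope 0.0083 res 0.81
fence-out  ends [-44.42 -44.96] slope -0.0039 res 0.26
strip+     ends [24.28 22.18] slope -0.0091 res 0.60
strip-top  ends [-21.81 -23.53] slope -0.0075 res 0.33
strip-bot  ends [-21.12 -23.01] slope -0.0082 res 0.32

board+     ends [75.03 73.  ] slope -0.0035 res 0.17
board-     ends [-75.95 -77.  ] slope -0.0018 res 0.55
fence+out  ends [42.78 42.24] slope -0.0039 res 0.43
fence+in   ends [23.09 22.54] slope -0.0039 res 0.59
fence-in   ends [-26.18 -26.72] slope -0.0039 res 0.44
fence-out  ends [-46.03 -46.43] slope -0.0029 res 0.57
strip+     ends [22.43 20.58] slope -0.0081 res 0.30
strip-top  ends [-22.16 -24.29] slope -0.0093 res 0.45
strip-bot  ends [-23.55 -24.01] slope -0.0020 res 0.57
```

```bash
sed -i 's/^C=.*/C=np.array([.4962,.0298]); YAW=-1.707/' plan.py; python3 -m creep '[[[0,0,0,0],[0,0,0,0]]]' 0.18
python3 -c "
from plan import *
where(); go(-.310,0,.024)"
```

```text
t: 5.8
eef_pos: [0.5366, 0.3469, 0.146]
tcp_rot: [0.753, 0.658, -0.005, -0.002]
force: [-0.5, -0.9, -0.3]
width: 0.015
5.8 box [-319.6   -3.1] z 0.146 F [-0.54 -0.93 -0.33] 0.015032158814106506
shift mm [ -9.2   4.2 122. ] turn 0.0016 tgt [0.538 0.337 0.024]
```

```bash
python3 -m creep '[[[-2,2,40,0.002],[-4,4,80,0.002],[-4,4,105,0.002],[-4,4,116,0.002],[-4,4,121,0.002],[-4,4,121,0.002],[-4,4,121,0.002]]]'
python3 -c "
from plan import *
where(); go(-.29,0,.024);s=snap('scene','s5')
a=cv2.imread('pics/s5.png')[40:250,150:390]; cv2.imwrite('pics/s5z.png',cv2.resize(a,None,fx=2.8,fy=2.8,interpolation=cv2.INTER_CUBIC))
"
```

```text
t: 6.5
eef_pos: [0.5408, 0.3441, 0.0263]
tcp_rot: [0.753, 0.658, -0.003, -0.002]
force: [-0.6, 0.1, -0.4]
width: 0.0153
6.5 box [-317.4    1.5] z 0.0263 F [-0.56  0.1  -0.38] 0.015303337805176787
shift mm [-27.4  -1.5   2.4] turn 0.0011 tgt [0.536 0.317 0.024]
```

View pics/s5z.png

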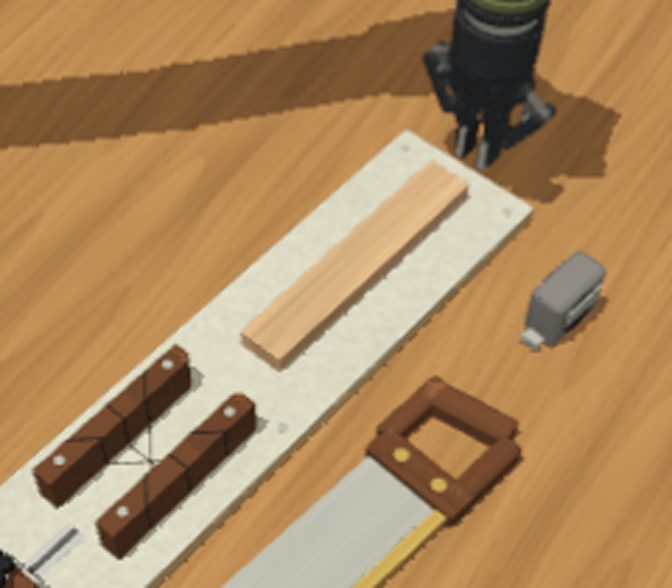

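```bash
python3 -m creep '[[[-8,-1,1,0],[-16,-1.5,2,0],[-22,-1.5,2,0],[-28,-1.5,2,0],[-34,-1.5,2,0],[-40,-1.5,2,0],[-46,-1.5,2,0],[-52,-1.5,2,0],[-57,-1.5,2,0],[-62,-1.5,2,0],[-65,-1.5,2,0],[-65,-1.5,2,0]]]'
python3 -c "
from plan import *
where(); s=snap('top','t6');s=snap('scene','s6')
a=cv2.imread('pics/s6.png')[80:290,110:350]; cv2.imwrite('pics/s6z.png',cv2.resize(a,None,fx=2.8,fy=2.8,interpolation=cv2.INTER_CUBIC))
a=cv2.imread('pics/t6.png')[180:280,120:360]; cv2.imwrite('pics/t6z.png',cv2.resize(a,None,fx=3.3,fy=3.3,interpolation=cv2.INTER_CUBIC))
"
```

```text
t: 7.75
eef_pos: [0.5294, 0.2785, 0.023]
tcp_rot: [0.753, 0.658, -0.004, -0.002]
force: [0.2, 0.7, 0.5]
width: 0.0151
7.75 box [-250.9   -0.9] z 0.023 F [0.18 0.65 0.47] 0.015116469274083819
```

View pics/s6z.png

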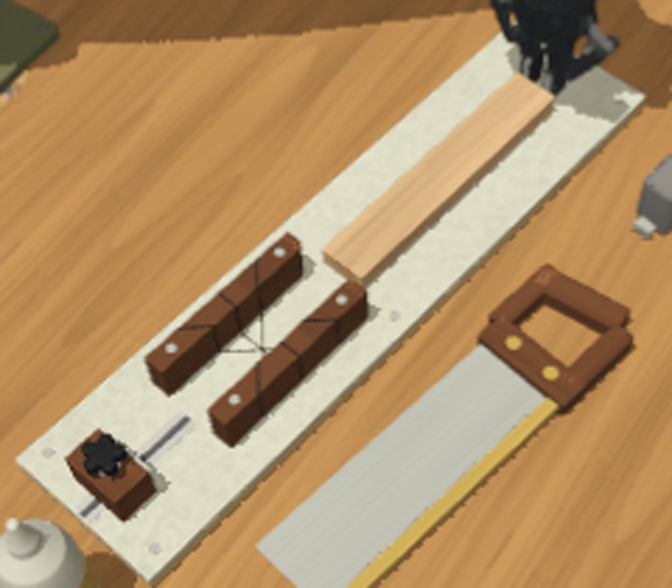

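View pics/t6z.png

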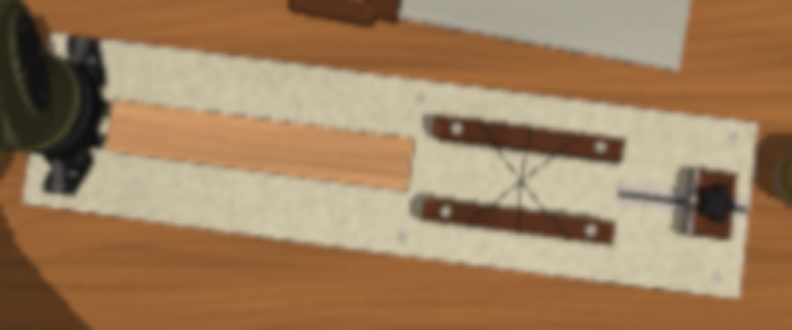

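```bash
cat >> edge.py <<'E'
def both(a,b,x0,x1):
    import plan
    for f,c in((a,[.4964,.0279]),(b,[.4971,.0316])):
        plan.C=np.array(c);plan.YAW=-1.707; im=load(f); z=lambda *k,**q:edge(im,*k,**q)[1]
        bc=(z(-.28,.29,.075,.018,ch=2)+z(-.28,.29,-.075,.018,ch=2))/2 if 0 else None
        fo=(z(.05,.19,.0445,.058,ch=0)+z(.05,.19,-.0445,.058,ch=0))/2
        p=z(x0,x1,.0225,.039,ch=2); m=z(x0,x1,-.0225,.039,ch=2)
        fc=np.polyval(np.polyfit([.05,.19],fo,1),[x0,x1])
        print(f,'fence ctr',fo.round(2),'strip+',p.round(2),'strip-',m.round(2),'off(mid of fences mean)',((p+m)/2-fo.mean()).round(2))
E
python3 -c "
from edge import *
both('t6','s6',-.2,.015)"
```

```text
t6 fence ctr [ 0.21 -0.1 ] strip+ [23.63 23.82] strip- [-22.35 -22.12] off(mid of fences mean) [0.59 0.79]
s6 fence ctr [-1.51 -1.46] strip+ [21.79 22.11] strip- [-22.84 -22.66] off(mid of fences mean) [0.96 1.21]
```

Straight to within 1 mrad and off centre by +0.6 to +1.2 mm. That fits the 2 mm clearance, so I'll push on.

```bash
python3 -m creep '[[[-5,0,0,0],[-10,0,0,0],[-15,0,0,0],[-20,0,0,0],[-25,0,0,0],[-30,0,0,0],[-35,0,0,0],[-40,0,0,0],[-45,0,0,0],[-50,0,0,0],[-55,0,0,0],[-60,0,0,0]]]'
python3 -c "
from plan import *
from edge import both
where(); s=snap('top','t7');s=snap('scene','s7')
a=cv2.imread('pics/s7.png')[80:290,110:350]; cv2.imwrite('pics/s7z.png',cv2.resize(a,None,fx=2.8,fy=2.8,interpolation=cv2.INTER_CUBIC))
both('t7','s7',-.15,.02)
"
```

```text
t: 9.05
eef_pos: [0.5214, 0.2195, 0.0232]
tcp_rot: [0.753, 0.658, -0.004, -0.002]
force: [0.7, 1.2, -0.5]
width: 0.0157
9.05 box [-191.4   -0.8] z 0.0232 F [ 0.74  1.16 -0.52] 0.015697462059482074
t7 fence ctr [ 0.19 -0.13] strip+ [24.25 24.09] strip- [-21.87 -21.75] off(mid of fences mean) [1.16 1.14]
s7 fence ctr [-1.47 -1.48] strip+ [22.24 22.56] strip- [-22.43 -22.17] off(mid of fences mean) [1.38 1.67]
```

View pics/s7z.png

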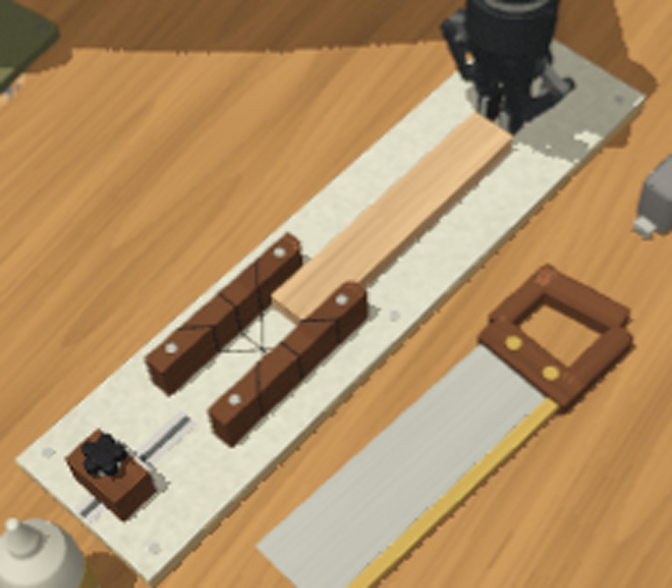

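The strip has entered the gap freely, with forces around 1 N. It has drifted slightly towards +y, so I'll continue with a touch of −y.

```bash
python3 -m creep '[[[-6,0,0,0],[-12,-0.3,0,0],[-19,-0.6,0,0],[-26,-1,0,0],[-33,-1,0,0],[-40,-1,0,0],[-47,-1,0,0],[-54,-1,0,0],[-61,-1,0,0],[-68,-1,0,0],[-74,-1,0,0],[-80,-1,0,0]]]'
python3 -c "
from plan import *; where()"
python3 -m creep '[[[-6,0,0,0],[-12,0,0,0],[-19,0,0,0],[-26,0,0,0],[-33,0,0,0],[-40,0,0,0],[-47,0,0,0],[-54,0,0,0],[-61,0,0,0],[-68,0,0,0],[-74,0,0,0],[-80,0,0,0]]]'
python3 -c "
from plan import *
where(); s=snap('top','t8');s=snap('scene','s8')
a=cv2.imread('pics/s8.png')[80:290,110:350]; cv2.imwrite('pics/s8z.png',cv2.resize(a,None,fx=2.8,fy=2.8,interpolation=cv2.INTER_CUBIC))
"
```

```text
t: 10.35
eef_pos: [0.5096, 0.1403, 0.0234]
tcp_rot: [0.753, 0.658, -0.004, -0.002]
force: [0.3, 0.1, 0.3]
width: 0.0154
10.35 box [-111.3   -1.8] z 0.0234 F [0.26 0.12 0.33] 0.015390344516781767
t: 11.55
eef_pos: [0.4988, 0.0611, 0.0236]
tcp_rot: [0.753, 0.658, -0.004, -0.002]
force: [0.5, 0.3, -0.0]
width: 0.0152
11.55 box [-31.3  -1.6] z 0.0236 F [ 0.55  0.31 -0.01] 0.015226312617490297
```

View pics/s8z.png

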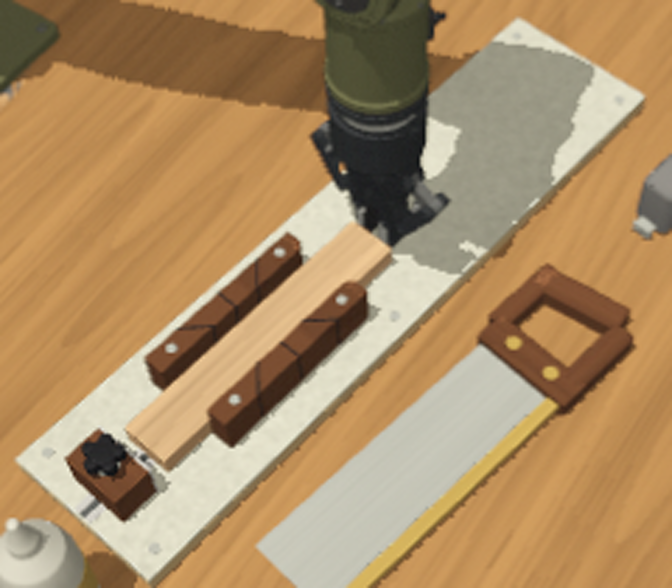

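About 20 mm remain. I'll approach slowly until I feel contact.

```bash
python3 -m creep '[[[-3,0,0,0],[-6,0,0,0],[-9,0,0,0],[-12,0,0,0],[-14,0,0,0],[-15,0,0,0],[-15,0,0,0]]]'
python3 -m creep '[[[-1,0,0,0],[-2,0,0,0],[-3,0,0,0],[-3,0,0,0]]]'
python3 -c "
from plan import *
where(); s=snap('top','t9');s=snap('scene','s9')
a=cv2.imread('pics/s9.png')[200:300,110:240]; cv2.imwrite('pics/s9z.png',cv2.resize(a,None,fx=5,fy=5,interpolation=cv2.INTER_CUBIC))
"
```

```text
t: 12.35
eef_pos: [0.4968, 0.0464, 0.0237]
tcp_rot: [0.753, 0.658, -0.004, -0.002]
force: [-0.4, -0.7, -0.5]
width: 0.0154
t: 12.75
eef_pos: [0.4969, 0.0455, 0.0237]
tcp_rot: [0.753, 0.658, -0.003, -0.003]
force: [1.4, 5.3, -0.7]
width: 0.0156
12.75 box [-15.7  -1.5] z 0.0237 F [ 1.36  5.33 -0.74] 0.015600541241979076
```

View pics/s9z.png

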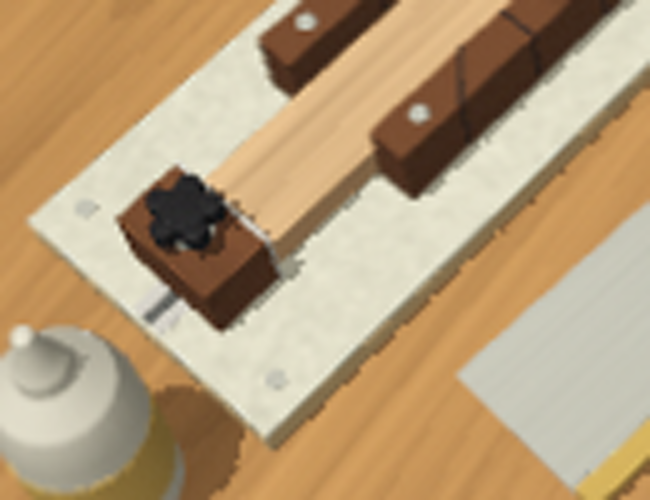

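The motion stalled with about 5 N at the stop, and the picture shows the lead end against the metal face at (265,245). I'll press a little more, then back off.

```bash
python3 -m creep '[[[-1,0,0,0],[-2,0,0,0],[-2,0,0,0],[-2,0,0,0]]]'
python3 -m creep '[[[1,0,0,0],[5,0,0,0],[12,0,0,0],[25,0,0,0],[40,0,-20,0],[60,0,-60,0],[90,0,-100,0],[130,0,-130,0],[170,0,-130,0],[210,0,-130,0],[250,0,-130,0],[250,0,-130,0]]]'
python3 -c "
from plan import *
from edge import both
where(); s=snap('top','t10');s=snap('scene','s10')
a=cv2.imread('pics/s10.png')[80:290,110:350]; cv2.imwrite('pics/s10z.png',cv2.resize(a,None,fx=2.8,fy=2.8,interpolation=cv2.INTER_CUBIC))
a=cv2.imread('pics/t10.png')[180:280,120:360]; cv2.imwrite('pics/t10z.png',cv2.resize(a,None,fx=3.3,fy=3.3,interpolation=cv2.INTER_CUBIC))
both('t10','s10',.005,.03);both('t10','s10',.2,.245)
"
```

```text
t: 13.25
eef_pos: [0.497, 0.0455, 0.0238]
tcp_rot: [0.752, 0.659, -0.002, -0.004]
force: [1.4, 8.8, 0.5]
width: 0.0153
t: 14.45
eef_pos: [0.5295, 0.2992, 0.1526]
tcp_rot: [0.75, 0.662, -0.002, -0.004]
force: [0.3, -0.5, 0.1]
width: 0.0152
14.45 box [-271.4   -3.5] z 0.1526 F [ 0.28 -0.47  0.09] 0.015180267443164412
t10 fence ctr [ 0.13 -0.1 ] strip+ [24.28 23.72] strip- [-22.77 -21.88] off(mid of fences mean) [0.74 0.91]
s10 fence ctr [-1.5  -1.47] strip+ [21.94 21.38] strip- [-22.11 -23.19] off(mid of fences mean) [1.4  0.58]
t10 fence ctr [ 0.13 -0.1 ] strip+ [23.49 23.87] strip- [-22.4  -22.57] off(mid of fences mean) [0.53 0.64]
s10 fence ctr [-1.5  -1.47] strip+ [21.96 21.57] strip- [-22.91 -22.92] off(mid of fences mean) [1.01 0.81]
```

View pics/s10z.png

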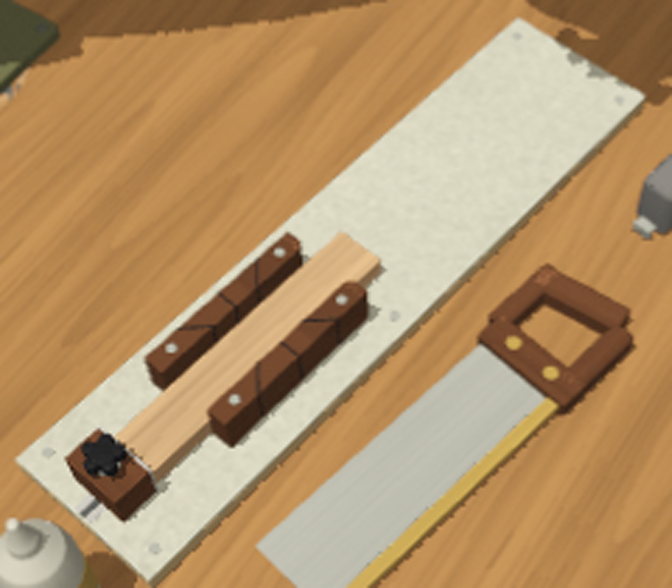

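View pics/t10z.png

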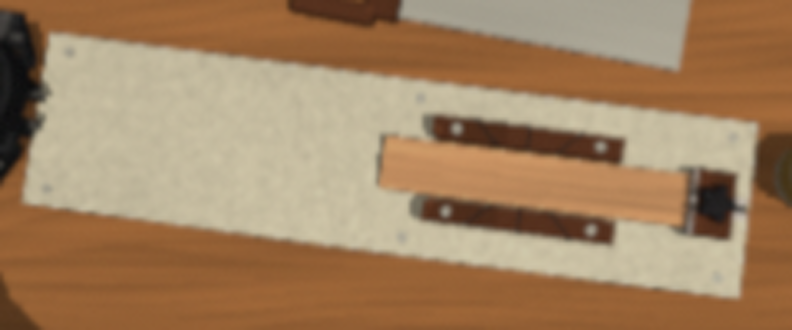

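```bash
python3 -m creep '[[[0,0,0,0],[0,0,0,0],[0,0,0,0]]]'
python3 -c "
from plan import *
s=snap('scene','s11')
a,b,c=[load(n)['frame'][225:270,140:200].astype(int) for n in('s9','s10','s11')]
print('lead-end region mean diff s9-s10, s10-s11',abs(a-b).mean(),abs(a-b).max(),abs(b-c).mean())
x,y=[load(n)['frame'][:,:].astype(int) for n in('scene0','s11')]
for n,(u0,u1,v0,v1) in dict(saw=(205,340,175,300),glue=(105,150,262,312),tape=(335,370,128,168)).items(): print(n,abs(x-y)[v0:v1,u0:u1].mean())
where(); bot.finish_job()"
```

```text
t: 14.85
eef_pos: [0.5312, 0.2883, 0.1532]
tcp_rot: [0.754, 0.657, -0.004, -0.002]
force: [-0.3, -0.3, 0.3]
width: 0.0152
lead-end region mean diff s9-s10, s10-s11 6.034567901234568 19 0.5903703703703703
saw 3.824079012345679
glue 2.351259259259259
tape 2.263571428571429
14.9 box [-261.1   -0.5] z 0.1532 F [0.03 0.86 0.51] 0.01506195182550664
the job is handed in; nothing more can be done
```

The strip is home. I pushed it lengthwise between the fences with the fingertips until its leading end met the length stop, then handed the job in at about 15 s. `finish_job()` gives no verdict, so I can't confirm the pass.

- **How it went:** I first nudged the leading end sideways with the shut fingertips to straighten the strip. I then pushed the trailing end with two slightly spread fingertips. It was never gripped or lifted.
- **At the stop:** the motion stalled there and the force rose to about 5 N, then 9 N when I pressed a little more. The last pictures show the end against the metal face. I did not measure the remaining gap in millimetres.
- **Alignment:** the strip sits 0.5 to 1.4 mm off the centre line of the fences, inside the 5 mm limit. It looks parallel to them by eye and by the edge fits. The two cameras differ by about 0.5 mm across the strip and about 3.5 mm along the feed.
- **Rest of the scene:** the saw, tape measure and glue bottle show only small brightness differences from the first picture, with no visible movement. The hand ended clear, about 15 cm above the bench.
- **Did not match:** the picture of the leading end changed by about 6 grey levels between pressing and letting go. I put this down to the arm's shadow moving. It then held still, changing by only 0.6 levels.
- **During the nudge:** the arm briefly stopped 5 mm short of its commanded pose because one joint was near its limit. I moved outwards and it had no effect on the strip.

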